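# Jog the inspection slide with the hold-down button

## Robot

A 7-joint arm with a two-finger parallel gripper is mounted at the origin on a cart in front of the work surface, level with it; the furniture and walls round the work are solid. World frame = base frame: x ahead of the robot, y to its left, z up, the work surface at z = 0. Lengths are in m, angles in rad, forces in N, time in s.
With the tool pointing down it reaches from about 0.425 to 0.925 m from the base axis. Payload 6.8 kg.
Tool frame: the origin (TCP) lies midway between the tips of the shut fingers; the grasp point (between the pads) lies 19 mm behind it; z points along the fingers, y is the line along which they close (so a half turn about z gives the same grasp; the last joint's range is limited). The gripper opens to 85 mm and grips with 20 to 120 N. Pads are 22 mm wide; open, the fingers measure 114 mm over their backs; the gripper's body (76 mm by 85 mm) begins 54 mm behind the grasp point. The pads swing forward as they close: fully open they stand 13 mm farther back than shut.
Start: joints at [-1.277, 0.477, 0.022, 1.555, -0.011, 1.109, -0.083], TCP at [0.264, 0.621, 0.231] pointing down, gripper open.
Joint ranges: [-2.96, 2.96], [-0.34, 2.1], [-1.41, 1.46], [0.24, 2.44], [-1.37, 4.51], [0.17, 1.92], [-2.96, 2.96]. Speed limits (rad/s): [2.39, 2.39, 3.14, 3.14, 3.14, 3.14, 3.14].

## Interface

Orientations are given as a unit quaternion [w, x, y, z].
In Python, from plant import r gives the robot as it stands. Calls block until the motion is done:
- r.move_ptp(position, orientation): joint-space move of the TCP to a pose.
- r.move_l(position, ori=None, max_speed=0.15, threshold=None): straight line of the TCP; ori=None keeps the orientation; max_speed is the mean speed in m/s. With threshold (N) it stops when the force on the tool has changed by that much, and returns True; else False.
- r.set_joints(angles): joint-space move.
- r.move_gripper(opening, grip_force=None): finger opening in m; grip_force is the grip in N (None keeps the last); returns when the fingers have stopped.
- r.hold(seconds).
- r.ik(position, orientation): joint angles nearest the present ones, or None.
- r.get_obs(): the state.
- r.capture(name): name is "scene" or "top" or "wrist"; returns a dict with "image" (384x512x3 uint8, red, green, blue), "fx", "fy", "cx", "cy" (pixels), "xyz" and "attitude" of the camera in the world; the wrist camera has in their place "T_tool_cam" (4x4, takes a point from camera to tool coordinates, whose origin is the TCP and whose axes are the flange's). Camera axes: x right, y down, z forward; pixel columns grow to the right and rows downward; lengths in m; the calibration is good to about 2 mm. A picture is of the moment at which its call begins: read the wrist's pose just before it. There is no depth.
A pose or a line that the arm cannot do raises r.Unreachable and nothing moves.
- r.hand_in(): hands the job in; it is judged then, once.
The state is a dict: "time_s": time; "joint_pos": joint angles; "qd": joint speeds; "joint_efforts": joint torques, N m; "tool_pos": TCP position; "tool_rot": TCP orientation; "force": force on the tool from outside, world axes, zero at the start; "moment": the same for the moment, N m; "grip_width": finger opening in m; "finger_force": force on a finger pad.
Only numpy, scipy, OpenCV 4.12 (cv2) and the standard library are available. Lean on these libraries where they do the work, as an engineer would, in place of code of your own. Each camera call takes 0.05 s, during which the arm holds its last target. There are 200 camera calls.

## Task

Bring the sample tin under the camera of the small motorised slide: press the green jog button all the way down, keep it down for about three seconds in one press, then let it come up again. The slide creeps only while the green button is held; at the end the tin should stand under the camera bridge. Leave the black button alone.

Things in the scene. Friction and masses are not known exactly. Their poses are not given: they have to be found in the camera images.
- green_jog_top (a point): centre of the upper face of the green push button: a green cap 34 mm across on a fixed grey box 76 x 76 x 40 mm. The face is level and stands 54 mm above the table with the button up; the point moves down with the cap. A steel collar 44 mm across surrounds the cap, its top 44 mm above the table. The box stands in one of two places, the black button's box in the other.
- green_jog (a joint): travel of the green button in m: 0 up, 0.006 fully down on its stop. It goes straight down against a spring (about 1 N at first, 4 to 5 N at the stop) and springs back. While it is down the slide's shuttle creeps on at about 24 mm/s; when let go, the shuttle stops and stays there.
- black_jog (a joint): travel of the black button in m: 0 up, 0.006 fully down. Same box and cap as the green one but black, 0.13 m or more away from it; not to be pressed.
- shuttle (a joint): position in m of the blue shuttle (72 x 70 mm, carrying a round light tin 62 mm across) on the motorised slide, a bench unit 110 mm high behind the two button boxes. 0 at the start, 0.075 with the tin centred under the camera of the white bridge; grows away from the black motor, to the robot's left. Driven only by the green button; cannot be jogged back.
Not all that is in view belongs to the job. Leave any blue look-alike of the part that bears green_jog_top alone.

How it is judged:
On the way, in this order (a step that is already met when the one before it is completed fails the run):
1. the green button is held at least 4.5 mm down for 2 s without a break (value of joint green_jog above 0.0045 m), for 2 s.
2. the green button is let up (value of joint green_jog below 0.0015 m), for 0.2 s.
At the end, for the whole second after the job is handed in: the green button is up again and the shuttle stands still with the tin under the camera, within 30 mm along the slide (shuttle between 0.045 and 0.105 m), which about 2 to 4 s of holding gives (value of joint green_jog below 0.0015 m and value of joint shuttle between 0.045 and 0.105 m and velocity of joint shuttle between -0.005 and 0.005 m/s); the robot touches nothing.
It fails at once if the black button is pressed (more than 2 mm) (value of joint black_jog above 0.002 m).
It also fails if it takes over 32 s, if anything falls off the work surface, if the arm or the gripper's body presses on something with over 40 N, if the wrist force passes 120 N, or if a joint passes its speed limit or range.

## Working session

There is one attempt and no reset: what is moved stays moved. The work goes in short steps, each a Python script; the robot and the scene stay as the last script left them, time stands still between calls to the robot, and variables do not carry over. Pictures are saved under pics/ and viewed, at most 10 in all, crops included, and the job is handed in when it is done.

```bash
mkdir -p pics; python3 - <<'E'
from plant import r
import cv2,numpy as np
o=r.get_obs();print(o['time_s'],o['tool_pos'],o['tool_rot'],o['grip_width'])
ims=[]
for n in("scene","top"):
    c=r.capture(n);print(n,{k:(np.round(v,4).tolist() if k!="image" else 0) for k,v in c.items()})
    np.save(n+".npy",c,allow_pickle=True)
    cv2.imwrite(f"pics/{n}.png",c["image"][:,:,::-1])
E
```

```text
0.0 [0.26377295 0.62067439 0.23032353] [-1.04277245e-04  1.99562599e-01  9.79884642e-01 -9.19919174e-04] 0.08554533605570291
scene {'image': 0, 'fx': 384.1986, 'fy': 384.1986, 'cx': 258.1351, 'cy': 190.9075, 'xyz': [0.111, -0.6727, 0.7771], 'attitude': [-0.3348, 0.8908, -0.2869, 0.1103]}
top {'image': 0, 'fx': 496.4324, 'fy': 496.4324, 'cx': 259.1281, 'cy': 187.4471, 'xyz': [0.3342, -0.1927, 1.2276], 'attitude': [0.046, -0.6965, 0.7141, -0.0534]}
```

View pics/scene.png

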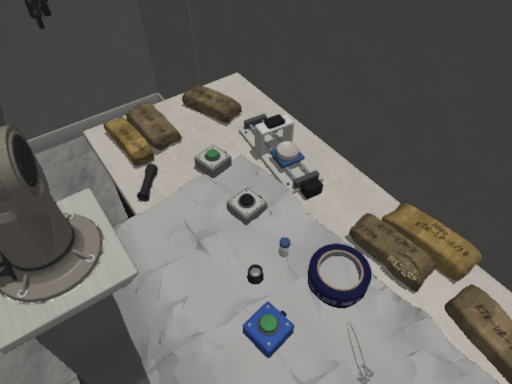

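View pics/top.png

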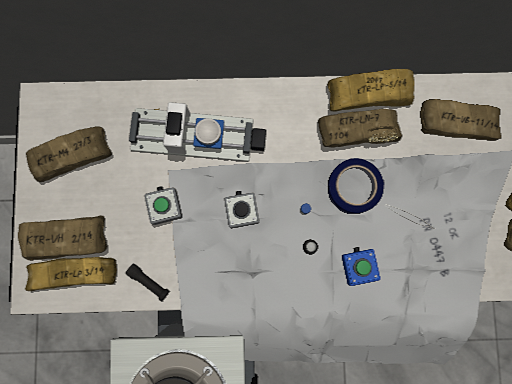

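The scene shows three lookalikes:
- **Green cap on grey box:** top (162,204), scene (212,155). This is the target.
- **Green cap on blue box:** top (364,268), scene (268,322). This is the decoy.
- **Black cap on grey box:** top (241,209), scene (246,201). This one must not be touched.

The slide with the tin is behind the boxes, at top (200,130).

```bash
cat > h.py <<'E'
import numpy as np,cv2
from scipy.spatial.transform import Rotation as R
def ray(c,u,v):
    d=np.array([(u-c['cx'])/c['fx'],(v-c['cy'])/c['fy'],1.])
    return np.array(c['xyz']),R.from_quat(c['attitude'],scalar_first=True).apply(d)
def plane(c,u,v,z):
    o,d=ray(c,u,v);return o+d*(z-o[2])/d[2]
def greens(im):
    m=cv2.inRange(cv2.cvtColor(im,cv2.COLOR_RGB2HSV),(45,90,40),(85,255,255))
    n,l,s,c=cv2.connectedComponentsWithStats(m)
    return [(c[i],s[i,4]) for i in range(1,n) if s[i,4]>30]
E
python3 - <<'E'
from h import *
for n in("scene","top"):
    c=np.load(n+".npy",allow_pickle=True).item()
    for p,a in greens(c['image']): print(n,p,a,plane(c,*p,.052 if n=='scene' else .054))
c=np.load("top.npy",allow_pickle=True).item()
print("black",plane(c,241,209,.054),"bridge",plane(c,174,123,.15),"base",plane(c,178,384,.1))
im=c['image'][160:250,120:280,::-1];cv2.imwrite("pics/crop.png",cv2.resize(im,None,fx=4,fy=4,interpolation=cv2.INTER_CUBIC))
E
```

```text
scene [211.68131868 154.01098901] 91 [0.46112159 0.02487719 0.052     ]
scene [268.03543307 322.78740157] 254 [ 0.30334952 -0.44414463  0.052     ]
top [160.87116564 204.40490798] 163 [0.46524722 0.02690396 0.054     ]
top [362.84393064 267.1734104 ] 173 [ 0.30606552 -0.44485728  0.054     ]
black [ 0.44962812 -0.16283703  0.054     ] bridge [ 0.63634547 -0.01987307  0.15      ] base [ 0.06746773 -0.01966418  0.1       ]
```

View pics/crop.png

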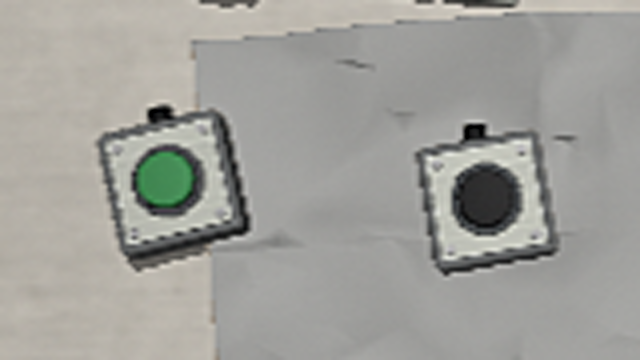

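The crop shows the green cap on the grey box at crop (165,180), the target, with the black one at (487,197). I'll move above it with the fingers shut and refine with the wrist camera.

```bash
python3 - <<'E'
from plant import r
from h import *
r.move_gripper(0.0)
P=[.463,.026]
for q in ([0,0,1,0],[0,1,0,0]):
    a=r.ik(P+[.17],q);print(q,np.round(a,2) if a is not None else None)
q=[0,0,1,0]
r.move_ptp(P+[.17],q)
o=r.get_obs();c=r.capture("wrist")
T=np.eye(4);T[:3,:3]=R.from_quat(o['tool_rot'],scalar_first=True).as_matrix();T[:3,3]=o['tool_pos']
M=T@np.array(c['T_tool_cam'])
w=dict(c,xyz=M[:3,3],attitude=R.from_matrix(M[:3,:3]).as_quat(scalar_first=True))
print(o['time_s'],o['tool_pos'],o['force'],o['grip_width'])
for p,a in greens(c['image']): print(p,a,plane(w,*p,.054))
cv2.imwrite("pics/w1.png",c['image'][:,:,::-1])
E
```

```text
[0, 0, 1, 0] [-0.52  0.21  0.37  2.13 -0.11  0.82  1.49]
[0, 1, 0, 0] [-0.9   0.27  0.84  2.15 -0.27  0.83 -1.46]
3.1167 [0.46337155 0.02684887 0.17011982] [ 0.20606109  1.18592103 -0.8317852 ] 0.0002594436921069518
[252.19756554 185.88202247] 1068 [0.46452106 0.02703827 0.054     ]
```

View pics/w1.png

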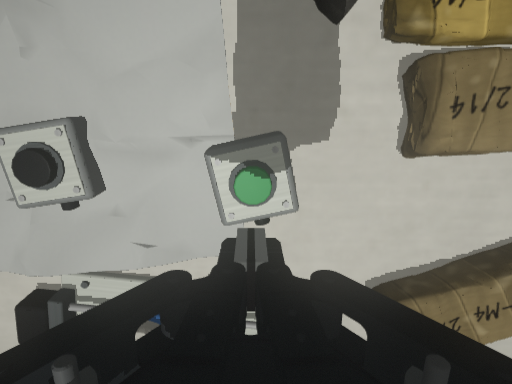

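The wrist view has the green cap at (252,186), which gives (0.4645, 0.027) and agrees with the other cameras. Now I'll press.

```bash
python3 - <<'E'
from plant import r
from h import *
def s(t):
    o=r.get_obs();print(t,round(o['time_s'],2),np.round(o['tool_pos'],4),np.round(o['force'],1))
P=[.4643,.0268]
r.move_l(P+[.062],max_speed=.08);s("above")
hit=r.move_l(P+[.0455],max_speed=.02,threshold=11);s(f"down {hit}")
r.hold(2.5);s("held")
r.move_l(P+[.07],max_speed=.06);s("up")
r.move_l(P+[.17],max_speed=.1);r.hold(.3);s("clear")
c=r.capture("top");cv2.imwrite("pics/top2.png",cv2.resize(c['image'][80:240,100:300,::-1],None,fx=3,fy=3))
E
```

```text
above 4.67 [0.4647 0.0268 0.0624] [-1.  -0.5  0.7]
down True 5.36 [0.4645 0.0269 0.048 ] [-2.6  0.4  8.3]
held 7.86 [0.4644 0.0269 0.0479] [-1.9  0.2  8.6]
up 8.38 [0.4643 0.0269 0.0702] [-0.7  0.  -0. ]
clear 9.83 [0.4641 0.0267 0.1697] [-0.2  0.2  0.2]
```

View pics/top2.png

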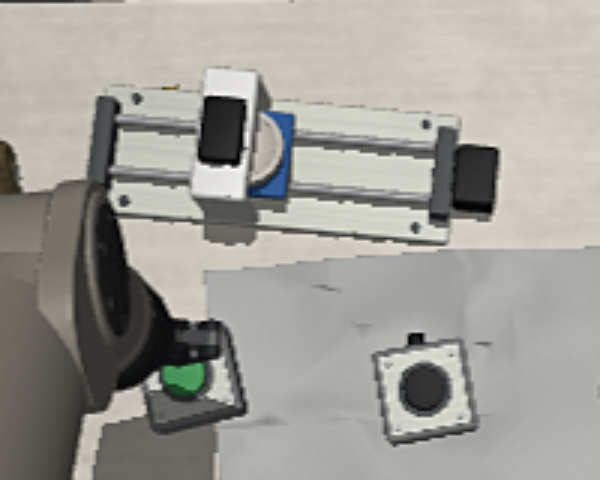

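The tin is now partly under the bridge: crop (268,150), with the shuttle's right edge at crop (294,150). I'll measure the travel.

```bash
python3 - <<'E'
from plant import r
from h import *
a=np.load("top.npy",allow_pickle=True).item();b=r.capture("top")
for c in(a,b):
    m=cv2.inRange(cv2.cvtColor(c['image'],cv2.COLOR_RGB2HSV),(100,120,60),(125,255,255))[105:160,150:250]
    e=[np.max(np.nonzero(row)[0])+150 for row in m if row.any()]
    v=[i+105 for i,row in enumerate(m) if row.any()]
    u=np.median(e);print(u,len(e),plane(c,u,np.mean(v),.11)[:2])
    k=cv2.inRange(c['image'],(0,0,0),(255,255,255))
print("bridge L/R",[plane(a,u,130,.2)[:2] for u in (164,188)],b['image'][131,195:230].tolist()[::6])
E
```

```text
221.5 30 [ 0.62246438 -0.12288275]
196.0 29 [ 0.62738461 -0.06412477]
bridge L/R [array([ 0.60752984, -0.00668914]), array([ 0.60634974, -0.05753785])] [[39, 86, 151], [202, 203, 194], [205, 208, 196], [212, 215, 204], [218, 221, 209], [192, 194, 185]]
```

The shuttle has travelled about 59 mm. That is inside the 45–105 mm window and fits about 2.5 s of holding at 24 mm/s.

```bash
python3 -c "
from plant import r
print(r.hand_in())"
```

```text
the job is handed in; nothing more can be done
None
```

I held the green button fully down for about 2.5 s in one press and let it up. The shuttle moved about 59 mm (window 45–105 mm), so the tin is under the bridge but about 16 mm short of centre; the black button was not touched, and the job is handed in (no verdict was returned).

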